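Gauge the sunk level of a set cement sample

TASK

Measure how far the hardened cement in the tall clear beaker has sunk below the rim: lift the depth gauge off the dish by its base beam (never carry it hanging by the rod), set it down gently, flat across the middle of the beaker's rim, and let go of it. Then take the rod by its head and lower it gently until it touches the cement, and press the lock lever down flat to lock the rod at that reading. Leave the gauge standing on the beaker, and everything else where it is.

Things in the scene. Friction and masses are not known exactly. Their poses are not given: they have to be found in the camera images.
- gauge: Loose depth gauge, 0.42 kg. Origin: centre of its beam's underside; x across the beam, y along it, z up. Metal beam 180 mm long (y), 26 wide (x), 20 high; dark guide block at the middle (y -20 to +26 mm, up to 38 mm above the underside) round the upright 8 mm rod. It starts lying across the dish, underside on the dish's rim. Lock lever on the +y side; the -y half is bare.
- gauge_end (a point): Point on the middle of the beam's top face, 74 mm from the rod towards the bare -y end (20 mm above the underside): a clear place to grip the beam, across its 26 mm width.
- rod (a joint): How far the rod's tip stands below the underside of the beam, m: 0 (tip level with the underside, upper stop) to 0.092. It starts at 0.008 to 0.028. Friction (about 2 N) holds it wherever it is left while the lever is up, and it slides when pushed harder; with the lever flat a shoe clamps it hard. Friction does not carry the beam: lifted by the rod, the beam slips down to the stop.
- rod_head (a point): Centre of the rod's knurled dark steel head, a cylinder 26 mm in diameter and 22 mm high on top of the rod; it stands 140 mm minus the rod value above the beam's underside.
- rod_tip (a point): Centre of the rod's flat lower end, 140 mm below point rod_head.
- lever (a joint): Angle of the cam lock lever, rad: 0 = raised 26 degrees, unlocked (start); 0.45 = pressed flat along the beam, fully locked (end stop). 1 to 3 N pressed straight down on its thumb roll moves it; it stays where it is left.
- lever_tip (a point): Centre of the round thumb roll at the lever's free end: a cylinder 10 mm in diameter and 22 mm long along the gauge's x. The lever turns about an axis along the gauge's x, 17 mm towards +y from the rod and 30 mm above the beam's underside. Raised, this point is 50 mm from the rod's axis and 47 mm above the underside; flat, 54 mm and 31 mm.
- beaker: Tall clear beaker, loose, 0.75 kg with its contents, outside diameter 92 mm, height 125 mm, wall 3.5 mm, no spout. Origin: centre of its underside; z up. Hardened grey cement fills its lower part.
- beaker_rim (a point): Centre of the beaker's mouth, level with the rim, 125 mm above its underside.
- cement_top (a point): Centre of the cement's flat hard top face, 84 mm in diameter, somewhere from 54 to 80 mm below the rim; each sample differs.
- dish: Low empty glass dish, loose, 0.35 kg, outside diameter 112 mm, height 65 mm; origin: centre of its underside. The gauge starts lying across it. It and the beaker may stand on either side.
- jar: Bystander: glass jar with a green cap, 100 mm in diameter, 116 mm high, beyond the work; origin: centre of its underside.
- small_beaker: Bystander: small empty glass beaker, 54 mm in diameter, 72 mm high, beyond the work; origin: centre of its underside.
- reagent: Bystander: amber bottle with a black cap, 64 mm in diameter, 135 mm high, beyond the work; origin: centre of its underside.
- spatula: Bystander: spatula 190 mm long lying on the bench between the dish and the beaker; origin: near its middle, on the bench.

How it is judged:
By the outcome, as a careful person would: the job done as asked, in the order asked, and still so for the second after the job is handed in, with the robot touching nothing.
It also fails if it takes over 54 s, if anything falls off the work surface, if the arm or the gripper's body presses on something with over 40 N, if the wrist force passes 120 N, or if a joint passes its speed limit or range.

ROBOT

A 6-joint arm with a two-finger parallel gripper is mounted at the origin on the work surface. World frame = base frame: x ahead of the robot, y to its left, z up, the work surface at z = 0. Lengths are in m, angles in rad, forces in N, time in s.
With the tool pointing down it reaches from about 0.35 to 0.8 m from the base axis. Payload 7.3 kg.
Tool frame: the origin (TCP) lies between the finger pads; the fingertips stand 25 mm ahead of it and the grasp point (between the pads) lies 6 mm ahead of it (r.tip_extent is the distance from the TCP to the fingertips, in m); z points along the fingers, y is the line along which they close (so a half turn about z gives the same grasp; the last joint's range is limited). The gripper opens to 85 mm and grips with 20 to 120 N. Pads are 22 mm wide; open, the fingers measure 114 mm over their backs; the gripper's body (76 mm by 85 mm) begins 54 mm behind the grasp point. The pads swing forward as they close: fully open they stand 13 mm farther back than shut.
Start: joints at [-1.269, 0.342, 1.524, -0, 1.275, -0.146], TCP at [0.227, -0.473, 0.256] pointing down, gripper open.
Joint ranges: [-2.53, 2.53], [-0.77, 2.02], [0.04, 2.7], [-1, 4.14], [0.28, 2.66], [-3.11, 3.11]. Speed limits (rad/s): [2.57, 2.57, 3.14, 3.14, 3.14, 3.14].

INTERFACE

Orientations are given as a unit quaternion [x, y, z, w].
In Python, from workcell import r, command_gripper, optics gives the robot as it stands. The module is installed in compiled form; this text tells all that it offers. Calls block until the motion is done:
- r.reach(position, orientation): joint-space move of the TCP to a pose.
- r.move_straight(position, orientation=None, speed=0.15, max_force=None): straight line of the TCP; orientation=None keeps the orientation; speed is the mean speed in m/s. With max_force (N) it stops when the force on the tool has changed by that much, and returns True; else False.
- r.movej(angles): joint-space move.
- command_gripper(opening, force=None): finger opening in m; force is the grip in N (None keeps the last); returns when the fingers have stopped.
- r.hold(seconds).
- r.solve_ik(position, orientation): joint angles nearest the present ones, or None.
- r.read_state(): the state.
- optics.get_image(name): name is "scene" or "top"; returns (picture, depth): 420x560x3 uint8, red, green, blue; 420x560 float32, m along the optical axis (not along the pixel's ray), 0 where there is no reading.
- optics.camera_model(name): a dict with "K" (3x3 intrinsics, pixels), "R" (3x3) and "t" (3): a world point X has camera coordinates R X + t. Camera axes: x right, y down, z forward; pixel columns grow to the right and rows downward; lengths in m; the calibration is good to about 2 mm. A picture is of the moment at which its call begins. camera_model takes no time and is no camera call.
A pose or a line that the arm cannot do raises r.PlanningError and nothing moves.
- r.finish_job(): hands the job in; it is judged then, once.
The state is a dict: "time_s": time; "joint_positions": joint angles; "dq": joint speeds; "tau": joint torques, N m; "eef_pos": TCP position; "eef_rot": TCP orientation; "contact_force": force on the tool from outside, world axes, zero at the start; "torque": the same for the moment, N m; "grip_width": finger opening in m; "grip_force": force on a finger pad.
Only numpy, scipy, OpenCV 4.12 (cv2) and the standard library are available. Lean on these libraries where they do the work, as an engineer would, in place of code of your own. Each camera call takes 0.05 s, during which the arm holds its last target. There are 200 camera calls.

## Working session

There is one attempt and no reset: what is moved stays moved. The work goes in short steps, each a Python script; the robot and the scene stay as the last script left them, time stands still between calls to the robot, and variables do not carry over. Pictures are saved under pics/ and viewed, at most 10 in all, crops included, and the job is handed in when it is done.

```bash
mkdir -p pics; cat > h.py <<'E'
import numpy as np, cv2
from workcell import r, command_gripper, optics
def ray(cam,u,v):
    m=optics.camera_model(cam);K,R,t=[np.array(m[k]) for k in("K","R","t")]
    return -R.T@t, R.T@np.linalg.solve(K,[u,v,1.])
def onplane(cam,u,v,z):
    o,d=ray(cam,u,v); return o+d*(z-o[2])/d[2]
def cloud(cam,dep):
    m=optics.camera_model(cam);K,R,t=[np.array(m[k]) for k in("K","R","t")]
    v,u=np.mgrid[:dep.shape[0],:dep.shape[1]]
    p=np.stack([(u-K[0,2])/K[0,0]*dep,(v-K[1,2])/K[1,1]*dep,dep],-1)
    return (p-t)@R
def proj(cam,X):
    m=optics.camera_model(cam);K,R,t=[np.array(m[k]) for k in("K","R","t")]
    c=K@(R@np.asarray(X)+t); return c[:2]/c[2]
def snap(tag):
    out={}
    for c in("scene","top"):
        im,d=optics.get_image(c); cv2.imwrite(f"pics/{tag}_{c}.png",im[:,:,::-1]); np.save(f"pics/{tag}_{c}.npy",d); out[c]=(im,d)
    return out
E
python3 - <<'E'
from h import *
snap("a")
for c in("scene","top"):
    m=optics.camera_model(c); print(c,np.round(m["K"],1).tolist(),np.round(-np.array(m["R"]).T@m["t"],3),np.round(m["R"],2).tolist())
s=r.read_state();print(s["time_s"],s["eef_rot"],s["contact_force"],r.tip_extent)
E
```

```text
scene [[508.6, 0.0, 285.0], [0.0, 508.6, 205.0], [0.0, 0.0, 1.0]] [1.241 0.599 1.034] [[-0.7, 0.72, 0.01], [0.51, 0.51, -0.69], [-0.5, -0.48, -0.72]]
top [[470.2, 0.0, 283.0], [0.0, 470.2, 213.2], [0.0, 0.0, 1.0]] [ 0.465 -0.007  1.165] [[0.01, -1.0, -0.01], [-0.99, -0.01, -0.13], [0.13, 0.02, -0.99]]
0.1 [ 9.75036737e-01  2.22042578e-01 -6.44281229e-05 -6.71119397e-04] [-1.00568988  0.69108709 -0.1459972 ] 0.025
```

View pics/a_scene.png

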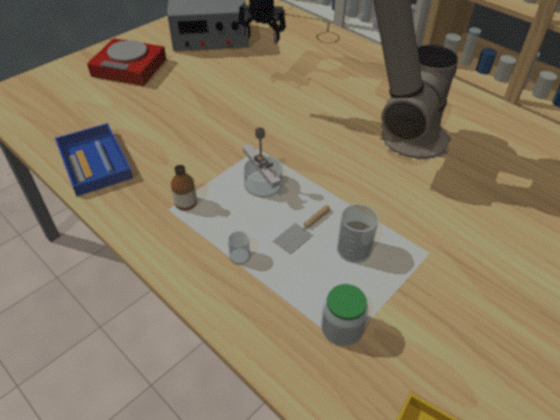

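View pics/a_top.png

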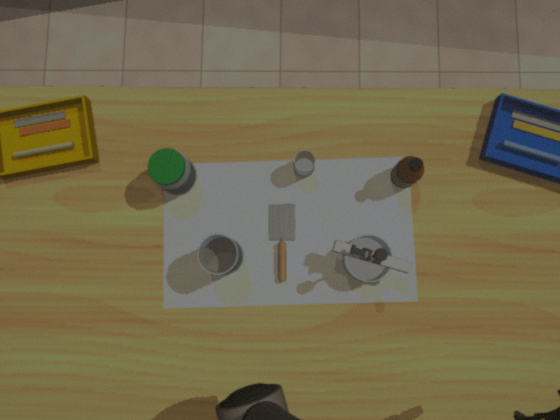

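The scene view shows the gauge across the dish near (263,165), head at (260,132), and the beaker at (357,232). In the top view the gauge spans (335,247) to (408,268), and the beaker's mouth is at (218,253).

```bash
python3 - <<'E'
from h import *
T=cv2.imread("pics/a_top.png");S=cv2.imread("pics/a_scene.png")
f=lambda im,x,y,w,h,k:cv2.convertScaleAbs(cv2.resize(im[y:y+h,x:x+w],None,fx=k,fy=k,interpolation=cv2.INTER_CUBIC),alpha=1.6)
a=f(T,325,220,100,75,4);b=f(T,180,220,100,75,4);c=f(S,220,120,100,75,4);d=f(S,310,195,100,75,4)
cv2.imwrite("pics/a_z.png",np.vstack([np.hstack([a,b]),np.hstack([c,d])]))
for cam in("top","scene"):
    D=np.load(f"pics/a_{cam}.npy");P=cloud(cam,D)
    m=(D>0)&(P[...,2]>.02)&(P[...,2]<.3)&(P[...,0]>.25)&(P[...,0]<.7)&(abs(P[...,1])<.45)
    n,l,st,ce=cv2.connectedComponentsWithStats(m.astype(np.uint8))
    for i in range(1,n):
        if st[i,4]>30:
            q=P[l==i];print(cam,st[i],np.round(np.median(q,0),3),np.round(q.min(0),3),np.round(q.max(0),3))
E
```

```text
top [148 169  48  26 890] [0.679 0.266 0.107] [0.658 0.229 0.02 ] [0.7   0.323 0.121]
top [393 169  31  19 344] [ 0.69  -0.281  0.086] [ 0.68  -0.317  0.021] [ 0.7   -0.258  0.137]
top [ 197  233   47   42 1499] [0.508 0.157 0.065] [0.463 0.107 0.021] [0.555 0.199 0.13 ]
top [ 333  234   79   49 1399] [ 0.506 -0.192  0.084] [ 0.449 -0.283  0.02 ] [ 0.56  -0.106  0.203]
top [256 384  17   6  71] [0.251 0.042 0.231] [0.25  0.025 0.21 ] [0.252 0.056 0.248]
scene [386 112  10  16  56] [0.251 0.044 0.224] [0.25  0.029 0.203] [0.255 0.059 0.25 ]
scene [ 242  127   40   66 1413] [ 0.516 -0.184  0.072] [ 0.447 -0.284  0.02 ] [ 0.561 -0.104  0.203]
scene [185 172  11  29  82] [ 0.694 -0.266  0.081] [ 0.683 -0.286  0.022] [ 0.7   -0.257  0.112]
scene [ 336  203   42   57 1822] [0.519 0.157 0.085] [0.458 0.108 0.02 ] [0.555 0.2   0.13 ]
scene [335 283  33  52 479] [0.687 0.287 0.116] [0.664 0.239 0.02 ] [0.7   0.329 0.121]
```

View pics/a_z.png

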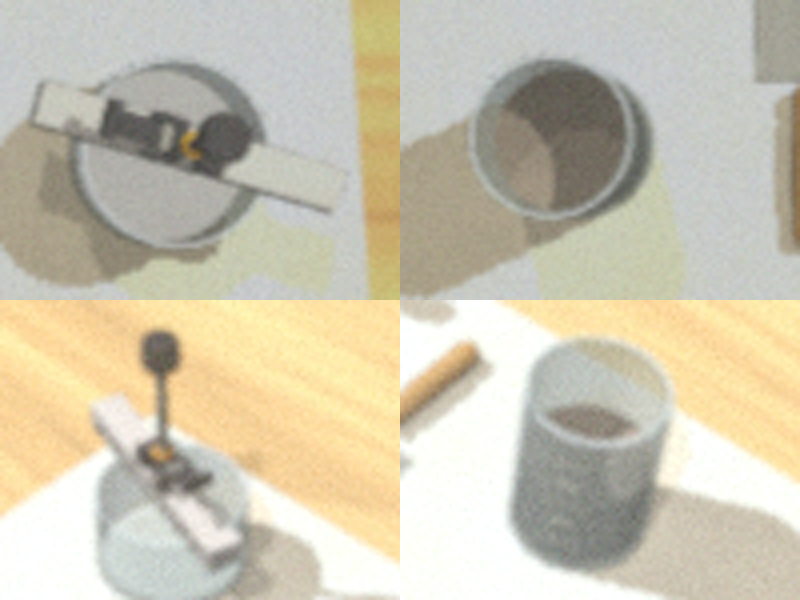

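The zoom shows the lever (dark and orange) on the image-left (+y) side and the bare end to the right. The cement is visible inside the beaker. Next I fit the numbers.

```bash
cat >> h.py <<'E'
def gauge(tag,zb,xy,rad=.12):
    "beam centre, unit y axis (towards lever, world +y half), rect, head xyz"
    out=[]
    for cam in("top","scene"):
        P=cloud(cam,np.load(f"pics/{tag}_{cam}.npy")).reshape(-1,3)
        n=np.hypot(*(P[:,:2]-xy).T)<rad
        q=P[n&(abs(P[:,2]-zb-.02)<.006)]
        rc=cv2.minAreaRect((q[:,:2]*1000).astype(np.float32));b=cv2.boxPoints(rc)
        e=[b[1]-b[0],b[2]-b[1]];d=max(e,key=np.linalg.norm);d=d/np.linalg.norm(d);d*=np.sign(d[1])
        h=P[n&(P[:,2]>zb+.065)&(P[:,2]<zb+.16)]; t=h[h[:,2]>h[:,2].max()-.02] if len(h) else h
        print(cam,"beam",np.round(rc[0],1),np.round(rc[1],1),"dir",np.round(d,3),"z",np.round(np.median(q[:,2]),4),"head",np.round(np.median(t,0),4),np.round(h.max(0),4),len(t))
        out.append((np.array(rc[0])/1000,d))
    return out
def circ(tag,z,xy,rad):
    for cam in("top","scene"):
        P=cloud(cam,np.load(f"pics/{tag}_{cam}.npy")).reshape(-1,3)
        d=np.hypot(*(P[:,:2]-xy).T)
        q=P[(d<rad+.008)&(d>rad-.012)&(abs(P[:,2]-z)<.004)]
        A=np.c_[2*q[:,:2],np.ones(len(q))];s=np.linalg.lstsq(A,(q[:,:2]**2).sum(1),rcond=None)[0]
        print(cam,"circle",np.round(s[:2],4),"r",round(float(np.sqrt(s[2]+s[0]**2+s[1]**2)),4),len(q))
E
python3 - <<'E'
from h import *
gauge("a",.065,[.506,-.192])
circ("a",.125,[.509,.154],.046)
for c in("top","scene"):
    P=cloud(c,np.load(f"pics/a_{c}.npy")).reshape(-1,3); d=np.hypot(*(P[:,:2]-[.509,.154]).T)
    q=P[(d<.033)]; print(c,len(q),np.histogram(q[:,2],np.arange(-.02,.14,.01)), )
# beam corners from the top zoom
w=[onplane("top",(x+.5)/4-.5+325,(y+.5)/4-.5+220,.085)[:2] for x,y in[(37,80),(30,122),(345,175),(332,213)]]
w=np.array(w);print(np.round(w,4),w.mean(0),np.linalg.norm(w[:2].mean(0)-w[2:].mean(0)))
d=w[:2].mean(0)-w[2:].mean(0);print(d/np.linalg.norm(d))
E
```

```text
top beam [ 507.1 -195.2] [179.6  26.4] dir [0.275 0.961] z 0.0844 head [ 0.5075 -0.1934  0.198 ] [ 0.5203 -0.1816  0.2026] 145
scene beam [ 507.  -195.5] [186.   28.1] dir [0.273 0.962] z 0.0855 head [ 0.5094 -0.1902  0.1976] [ 0.5211 -0.1811  0.2026] 93
top circle [0.5077 0.1527] r 0.044 205
scene circle [0.5073 0.1538] r 0.044 201
top 620 (array([  0,   0,   0,   0,   0,   0,   0,  23, 597,   0,   0,   0,   0,
         0,   0]), array([-0.02, -0.01,  0.  ,  0.01,  0.02,  0.03,  0.04,  0.05,  0.06,
        0.07,  0.08,  0.09,  0.1 ,  0.11,  0.12,  0.13]))
scene 75 (array([ 0,  0,  0,  0,  0,  0,  0,  0, 75,  0,  0,  0,  0,  0,  0]), array([-0.02, -0.01,  0.  ,  0.01,  0.02,  0.03,  0.04,  0.05,  0.06,
        0.07,  0.08,  0.09,  0.1 ,  0.11,  0.12,  0.13]))
[[ 0.5443 -0.1076]
 [ 0.5202 -0.1035]
 [ 0.492  -0.2825]
 [ 0.4705 -0.2746]] [ 0.50676299 -0.19204104] 0.18036529936534929
[0.28307972 0.95909638]
```

```bash
cat >> h.py <<'E'
from scipy.spatial.transform import Rotation as Ro
def quat(d,pos):
    "tool down, closing across the beam whose y axis is d; the half turn that suits joint 6"
    gx=np.array([d[1],-d[0],0]);best=None
    for s in(1,-1):
        y=s*gx;z=np.array([0,0,-1.]);q=Ro.from_matrix(np.c_[np.cross(y,z),y,z]).as_quat()
        j=r.solve_ik(pos,q)
        if j is not None and(best is None or abs(j[5])<best[0]):best=(abs(j[5]),q)
    return best[1]
def st(m=""):
    s=r.read_state();print(m,round(s["time_s"],2),np.round(s["eef_pos"],4),"F",np.round(s["contact_force"],1),"w",round(s["grip_width"],4),round(s["grip_force"],1),"q",np.round(s["joint_positions"],2))
E
python3 - <<'E'
from h import *
c=np.array([.507,-.194]);d=np.array([.277,.961]);d/=np.linalg.norm(d)
g=c-.073*d
q=quat(d,[*g,.2])
command_gripper(.06,60)
r.reach([*g,.19],q);st("above")
print(r.move_straight([*g,.081],speed=.1,max_force=12));st("down")
command_gripper(.0,110);st("grip")
r.move_straight([*g,.11],speed=.06);r.move_straight([*g,.20],speed=.15);st("up")
snap("b");gauge("b",.065+.119,c,.115)
a=cv2.imread("pics/b_scene.png")[60:210,200:400];b=cv2.imread("pics/b_top.png")[180:330,300:500]
cv2.imwrite("pics/b_z.png",np.hstack([cv2.resize(x,None,fx=2,fy=2) for x in(a,b)]))
E
```

```text
above 1.76 [ 0.4864 -0.2651  0.1903] F [-0.3 -0.5 -1.1] w 0.06 0.0 q [-0.64  0.45  1.54 -0.    1.14 -0.35]
False
down 3.0 [ 0.4871 -0.2644  0.0816] F [-0.4  0.3  0.1] w 0.0601 0.0 q [-0.64  0.59  1.66 -0.    0.89 -0.35]
grip 3.41 [ 0.487  -0.2642  0.0818] F [-1.8  1.5  6.3] w 0.0243 107.6 q [-0.64  0.59  1.66 -0.    0.89 -0.36]
up 4.79 [ 0.4863 -0.2638  0.199 ] F [-0.5  0.2 -4.1] w 0.0242 108.1 q [-0.64  0.44  1.53 -0.    1.17 -0.35]
top beam [ 509.2 -184.7] [159.7  36.8] dir [0.356 0.935] z 0.201 head [ 0.49   -0.2287  0.3301] [ 0.5514 -0.1803  0.3428] 53
scene beam [ 500.4 -194.1] [183.5  51.7] dir [0.194 0.981] z 0.2026 head [ 0.5097 -0.2383  0.3344] [ 0.5517 -0.1798  0.3439] 212
```

View pics/b_z.png

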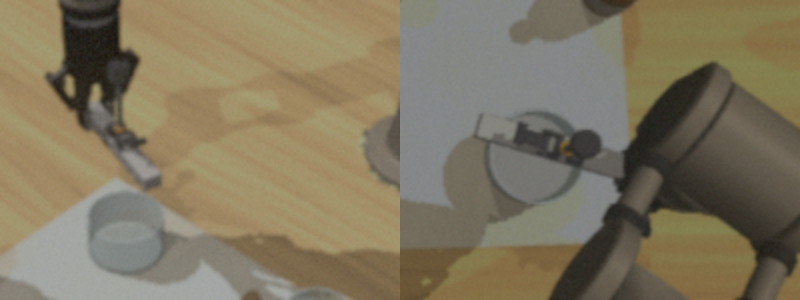

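The gauge hangs from the gripper by its bare end, with the dish undisturbed. Next I check tilt from this data and carry it over the beaker.

```bash
cat >> h.py <<'E'
def tilt(tag,c,d,zt):
    "height of beam top against distance along d from c"
    for cam in("top","scene"):
        P=cloud(cam,np.load(f"pics/{tag}_{cam}.npy")).reshape(-1,3);v=P[:,:2]-c
        s=v@d;x=v@[d[1],-d[0]]
        for a,b in((-.058,-.03),(.055,.07),(.07,.087)):
            q=P[(s>a)&(s<b)&(abs(x)<.012)&(abs(P[:,2]-zt)<.015)]
            print(cam,a,len(q),np.round(np.median(q[:,2]),4) if len(q) else None)
E
python3 - <<'E'
from h import *
d=np.array([.277,.961])
tilt("b",np.array([.507,-.194]),d,.203)
k=np.array([.5075,.153]);e=np.array([0,1.]);g=k-.073*e
q=quat(e,[*g,.23]);print("dot",q@np.array(r.read_state()["eef_rot"]))
if abs(q@np.array(r.read_state()["eef_rot"]))<.9: raise SystemExit
r.move_straight([.4864,-.2638,.225],speed=.1)
r.reach([*g,.225],q);st("over")
r.hold(.2);snap("c");gauge("c",.209,k,.115);tilt("c",k,e,.229);circ("c",.125,k,.046)
a=cv2.imread("pics/c_scene.png")[110:260,260:460];b=cv2.imread("pics/c_top.png")[180:330,150:350]
cv2.imwrite("pics/c_z.png",np.hstack([cv2.resize(x,None,fx=2,fy=2) for x in(a,b)]))
E
```

```text
top -0.058 146 0.2011
top 0.055 84 0.2003
top 0.07 96 0.2007
scene -0.058 59 0.2026
scene 0.055 42 0.2015
scene 0.07 55 0.201
dot 0.9901659152448137
over 6.59 [0.5078 0.0791 0.2249] F [ 0.4  0.3 -4.8] w 0.0243 108.1 q [ 0.01  0.35  1.6  -0.    1.19  0.01]
top beam [507.9 229. ] [24.3 21.6] dir [1.    0.022] z 0.2267 head [0.4531 0.0765 0.2981] [0.4658 0.0918 0.3077] 161
scene beam [506.  151.7] [ 44.5 179.3] dir [-0.066  0.998] z 0.2277 head [0.5368 0.0962 0.3595] [0.5736 0.1654 0.369 ] 266
top -0.058 0 None
top 0.055 17 0.2274
top 0.07 101 0.2264
scene -0.058 100 0.2279
scene 0.055 66 0.2269
scene 0.07 74 0.2272
top circle [0.4776 0.1522] r 0.016 25
scene circle [0.5071 0.1536] r 0.0442 195
```

View pics/c_z.png

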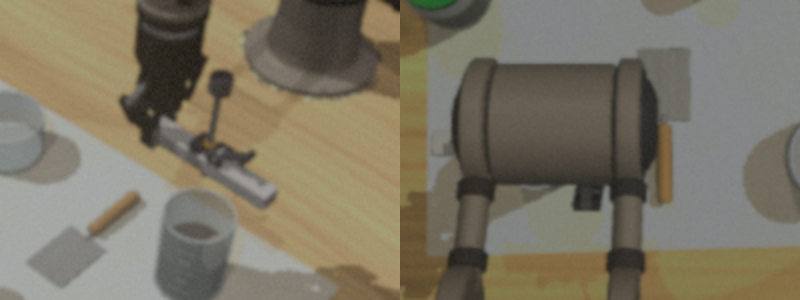

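The beam hangs level to within 1 mm over the beaker, with the cement visible inside. Now I lower it until contact and release.

```bash
python3 - <<'E'
from h import *
g=[.5075,.081]
r.move_straight([*g,.16],speed=.12);st("near")
print(r.move_straight([*g,.1385],speed=.018,max_force=3.));st("contact")
E
```

```text
near 7.58 [0.508  0.081  0.1606] F [-0.5  0.1 -4.3] w 0.0244 108.1 q [0.01 0.42 1.69 0.   1.03 0.01]
True
contact 8.52 [0.5074 0.081  0.1417] F [-0.  -0.1  5.4] w 0.0243 109.6 q [ 0.01  0.45  1.71 -0.    0.98  0.01]
```

```bash
python3 - <<'E'
from h import *
p=np.array(r.read_state()["eef_pos"])
r.move_straight(p+[0,0,.0004],speed=.01);st("ease")
command_gripper(.05);st("open")
p=np.array(r.read_state()["eef_pos"])
r.move_straight([p[0],p[1],.19],speed=.12)
r.move_straight([.5075,-.04,.30],speed=.25);st("away")
snap("d");k=[.5075,.153]
P=cloud("top",np.load("pics/d_top.npy"))
gauge("d",.125,k,.11);tilt("d",np.array(k),np.array([0,1.]),.145)
a=cv2.imread("pics/d_scene.png")[130:280,260:460];b=cv2.imread("pics/d_top.png")[180:330,130:330]
cv2.imwrite("pics/d_z.png",np.hstack([cv2.resize(x,None,fx=2,fy=2) for x in(a,b)]))
E
```

```text
ease 8.87 [0.5074 0.081  0.1419] F [ 0.9 -0.4 -1.8] w 0.0242 108.4 q [ 0.01  0.45  1.71 -0.    0.99  0.01]
open 9.23 [0.5075 0.081  0.1422] F [ 0.3  0.6 -0.1] w 0.0498 0.0 q [ 0.01  0.45  1.71 -0.    0.99  0.01]
away 10.58 [ 0.5069 -0.0394  0.2987] F [-0.9 -0.3  0.4] w 0.0498 0.0 q [-0.23  0.28  1.49 -0.    1.37 -0.23]
top beam [507.3 151.8] [ 24.2 179.2] dir [-0.011  1.   ] z 0.1444 head [0.5072 0.1513 0.258 ] [0.5208 0.1655 0.2631] 157
scene beam [508.5 152.6] [ 32.4 181.1] dir [-0.002  1.   ] z 0.1453 head [0.5127 0.1559 0.2578] [0.5214 0.1661 0.2626] 134
top -0.058 139 0.1445
top 0.055 48 0.1449
top 0.07 86 0.144
scene -0.058 103 0.1451
scene 0.055 71 0.1449
scene 0.07 73 0.1447
```

View pics/d_z.png

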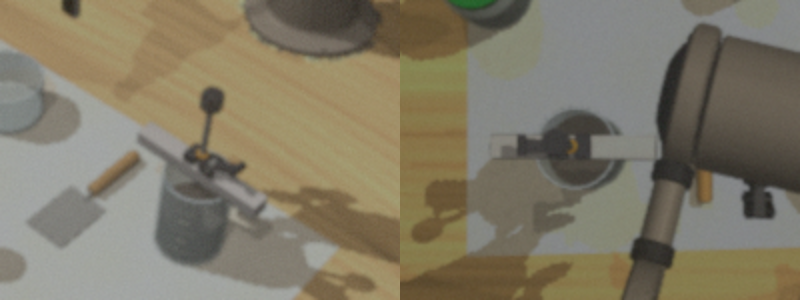

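The gauge sits flat across the middle of the rim: the top face is level at 0.145 and the head is at (0.508, 0.152). Now I take the head and lower the rod.

```bash
python3 - <<'E'
from h import *
P=cloud("top",np.load("pics/a_top.npy")).reshape(-1,3);n=np.hypot(*(P[:,:2]-[.5075,.153]).T)<.03
P2=cloud("scene",np.load("pics/a_scene.npy")).reshape(-1,3);n2=np.hypot(*(P2[:,:2]-[.5075,.153]).T)<.03
zc=(np.median(P[n,2]),np.median(P2[n2,2]));print("cement z",zc);zc=np.mean(zc)
h=[.5078,.1523];q=quat(np.array([0,1.]),[*h,.33])
r.move_straight([.507,-.04,.335],speed=.25)
r.move_straight([*h,.335],q,speed=.25);st("over")
print(r.move_straight([*h,.2595],speed=.1,max_force=8));st("at head")
command_gripper(.030,30);st("near");command_gripper(0,30);st("grip")
zt=.2595-(.2515-(zc+.14))          # tcp height at expected touch
print("expected touch tcp",zt)
print(r.move_straight([*h,zt+.007],speed=.03,max_force=10));st("pre")
print(r.move_straight([*h,zt-.006],speed=.008,max_force=4));st("touch")
E
```

```text
cement z (np.float64(0.06391230529049016), np.float64(0.06528329817858934))
over 11.89 [0.5076 0.1516 0.3345] F [0.1 0.2 0.2] w 0.0499 0.0 q [ 0.15  0.3   1.36 -0.    1.48  0.15]
False
at head 12.8 [0.5082 0.1522 0.2602] F [-0.1  0.5  1.3] w 0.05 0.0 q [ 0.15  0.35  1.5  -0.    1.29  0.15]
near 13.13 [0.5079 0.1524 0.2598] F [ 0.2 -0.1  0.1] w 0.0302 0.0 q [0.15 0.35 1.5  0.   1.29 0.15]
grip 13.35 [0.5078 0.1523 0.2597] F [-0.4  0.2  1.6] w 0.0248 30.7 q [0.15 0.35 1.5  0.   1.29 0.15]
expected touch tcp 0.21259780173453977
False
pre 14.83 [0.5077 0.1523 0.2195] F [-0.9  0.6 -1.2] w 0.0251 30.6 q [0.15 0.38 1.57 0.   1.19 0.15]
True
touch 15.53 [0.5076 0.1524 0.2163] F [0.9 1.1 3.5] w 0.0252 31.1 q [0.15 0.39 1.57 0.   1.18 0.15]
```

```bash
python3 - <<'E'
from h import *
F=[]
for i in range(10): r.hold(.03);F.append(r.read_state()["contact_force"][2])
print(np.round(F,1)); p=np.array(r.read_state()["eef_pos"])
print(r.move_straight([.5078,.1523,p[2]-.008],speed=.008,max_force=5))
st("touch")
F=[]
for i in range(10): r.hold(.03);F.append(r.read_state()["contact_force"][2])
print(np.round(F,1))
E
```

```text
[4.8 5.3 5.  5.7 5.5 4.8 5.7 6.  5.5 5.2]
True
touch 16.16 [0.5077 0.1524 0.2163] F [0.3 0.5 3.9] w 0.0247 31.1 q [0.15 0.39 1.57 0.   1.18 0.15]
[3.5 5.1 3.6 4.6 3.9 4.8 5.6 5.6 5.7 4.7]
```

```bash
python3 - <<'E'
from h import *
def avg():
    A=[]
    for i in range(8):
        r.hold(.02);s=r.read_state();A.append([s["eef_pos"][2],s["contact_force"][2]])
    return np.round(np.mean(A,0),4)
z0=avg();print(z0)
for k in range(1,5):
    hit=r.move_straight([.5078,.1523,z0[0]-.0004*k],speed=.006,max_force=6);a=avg();print(k,hit,a)
    if a[1]>9:break
E
```

```text
[0.2163 5.1914]
1 False [0.2162 6.5275]
2 False [0.2162 8.6246]
3 False [ 0.2162 10.88  ]
```

Solid contact: the force climbs to 11 N with no motion, so the rod is on the cement. I ease off, release, check, then press the lever.

```bash
python3 - <<'E'
from h import *
r.move_straight([.5078,.1523,.2163],speed=.006);st("ease")
command_gripper(.05);st("open")
r.move_straight([.5078,.1523,.29],speed=.12)
command_gripper(0,30)
r.move_straight([.5078,.0,.30],speed=.25);st("away")
snap("e");gauge("e",.125,[.5075,.153],.11);tilt("e",np.array([.5075,.153]),np.array([0,1.]),.145);circ("e",.125,np.array([.5075,.153]),.046)
a=cv2.imread("pics/e_scene.png")[150:270,290:450];b=cv2.imread("pics/e_top.png")[190:310,150:310]
cv2.imwrite("pics/e_z.png",np.hstack([cv2.resize(x,None,fx=2.5,fy=2.5,interpolation=cv2.INTER_CUBIC) for x in(a,b)]))
E
```

```text
ease 18.12 [0.5078 0.1523 0.2163] F [-0.4 -1.1  5.5] w 0.0251 31.0 q [0.15 0.39 1.57 0.   1.18 0.15]
open 18.49 [0.5077 0.1522 0.2159] F [-0.4  0.3  0.6] w 0.0503 0.0 q [0.15 0.39 1.57 0.   1.18 0.15]
away 20.55 [0.5077 0.0006 0.2999] F [-0.3 -0.6 -0.3] w 0.0002 0.0 q [-0.15  0.28  1.49  0.    1.37 -0.15]
top beam [508.  184.2] [ 26.2 114.5] dir [-0.005  1.   ] z 0.1443 head [0.5074 0.1515 0.2144] [0.5216 0.165  0.2194] 147
scene beam [506.9 152.1] [182.1  32. ] dir [0.01 1.  ] z 0.1452 head [0.5107 0.1549 0.2147] [0.5218 0.1663 0.2217] 111
top -0.058 0 None
top 0.055 49 0.1446
top 0.07 86 0.1444
scene -0.058 102 0.1453
scene 0.055 57 0.1448
scene 0.07 70 0.1443
top circle [0.5076 0.1531] r 0.0438 108
scene circle [0.5066 0.153 ] r 0.0452 117
```

View pics/e_z.png

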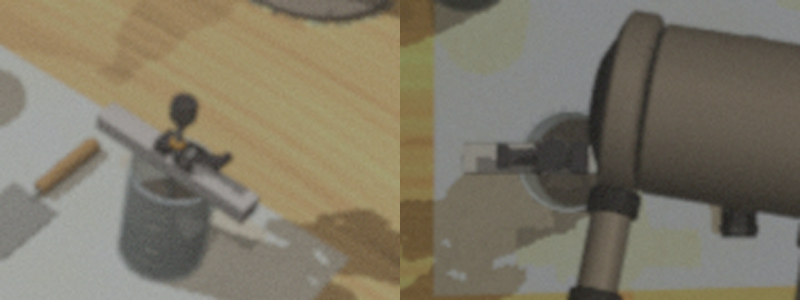

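The gauge still stands level, and the head has dropped 43.5 mm to a top face near 0.217, which matches the cement height. The lever is still up. Now I press it.

```bash
python3 - <<'E'
from h import *
p=[.5076,.1523+.055]
r.move_straight([.5076,.1,.30],speed=.25)
r.move_straight([*p,.27],speed=.2)
r.move_straight([*p,.212],speed=.1);st("above")
print(r.move_straight([*p,.181],speed=.015,max_force=8));st("pressed")
r.hold(.2);st()
E
```

```text
above 22.64 [0.508  0.2071 0.2127] F [-0.2  0.5  0.8] w -0.0002 0.0 q [0.25 0.42 1.53 0.   1.19 0.25]
True
pressed 24.23 [0.5077 0.2074 0.1856] F [-2.1 -0.9  6.2] w -0.0 2.9 q [0.25 0.45 1.56 0.   1.13 0.25]
 24.43 [0.5077 0.2075 0.1856] F [-1.5  0.1  5.7] w -0.0001 2.9 q [0.25 0.45 1.56 0.   1.13 0.25]
```

It stopped at 0.1856, where 0.186 was expected for a flat lever. I add a slightly firmer press, withdraw and check.

```bash
python3 - <<'E'
from h import *
p=[.5076,.1523+.055]
print(r.move_straight([*p,.1835],speed=.01,max_force=7));r.hold(.1);st("firm")
r.move_straight([*p,.27],speed=.12)
r.move_straight([.5076,.0,.32],speed=.25);r.reach([.45,-.1,.32],r.read_state()["eef_rot"]);st("away")
snap("f");gauge("f",.125,[.5075,.153],.11);tilt("f",np.array([.5075,.153]),np.array([0,1.]),.145);circ("f",.125,np.array([.5075,.153]),.046)
for c in("top","scene"):
  for t in"ef":
    P=cloud(c,np.load(f"pics/{t}_{c}.npy")).reshape(-1,3);m=(abs(P[:,0]-.508)<.009)&(abs(P[:,1]-.205)<.006)&(P[:,2]>.13);print(c,t,"roll z",np.round(np.percentile(P[m,2],[50,90]),4))
a=cv2.imread("pics/f_scene.png")[150:270,290:450];b=cv2.imread("pics/f_top.png")[190:310,150:310]
cv2.imwrite("pics/f_z.png",np.hstack([cv2.resize(x,None,fx=2.5,fy=2.5,interpolation=cv2.INTER_CUBIC) for x in(a,b)]))
E
```

```text
True
firm 24.74 [0.5078 0.2075 0.1855] F [-2.4 -0.8  7.6] w -0.0001 3.6 q [0.25 0.45 1.56 0.   1.13 0.25]
away 27.13 [ 0.45   -0.0995  0.3199] F [0.  0.1 0.1] w 0.0 0.0 q [-0.39  0.18  1.57  0.    1.4  -0.39]
top beam [507.5 152.3] [179.7  26.1] dir [0.003 1.   ] z 0.1444 head [0.5073 0.151  0.2145] [0.5216 0.1654 0.2189] 146
scene beam [508.2 152.8] [181.   30.2] dir [0.009 1.   ] z 0.1452 head [0.5125 0.1558 0.2152] [0.5221 0.167  0.2209] 116
top -0.058 141 0.1446
top 0.055 56 0.1447
top 0.07 83 0.145
scene -0.058 96 0.1451
scene 0.055 66 0.1456
scene 0.07 69 0.1454
top circle [0.5076 0.1528] r 0.044 164
scene circle [0.507  0.1535] r 0.0445 127
top e roll z [0.1758 0.1777]
top f roll z [0.1587 0.1613]
scene e roll z [0.1484 0.1774]
scene f roll z [0.158  0.1619]
```

View pics/f_z.png

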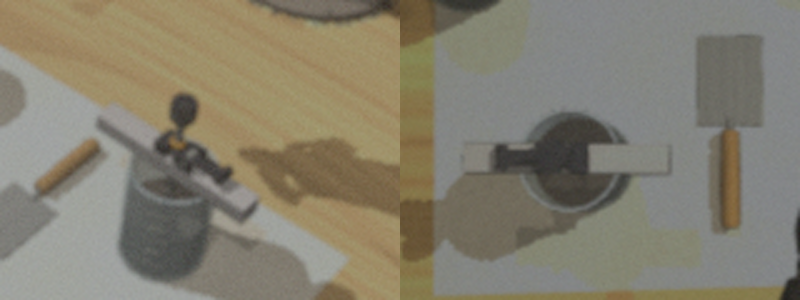

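The lever is flat: the roll top dropped from 0.1775 to 0.1615, and 0.161 was expected. The gauge is level and centred, and the rod has not moved. I hand it in.

```bash
python3 -c "
from h import *
print(r.finish_job())"
```

```text
the job is handed in; nothing more can be done
None
```

The job is handed in at about 27 s: the gauge stands level across the middle of the beaker's rim, with the rod touching the cement (about 60 mm below the rim by camera) and the lock lever pressed flat.

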